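# Level the balm setting stand

### The arm

A 6-joint arm with a two-finger parallel gripper is mounted at the origin on the work surface. World frame = base frame: x ahead of the robot, y to its left, z up, the work surface at z = 0. Lengths are in mm, angles in rad, forces in N, time in s.
With the tool pointing down it reaches from about 350 to 775 mm from the base axis. Payload 7.3 kg.
Tool frame: the origin (TCP) lies on the centre line of the jaws, within the pads' length; the fingertips stand 14 mm ahead of it and the grasp point (between the pads) lies 5 mm behind it; z points along the fingers, y is the line along which they close (so a half turn about z gives the same grasp; the last joint's range is limited). The gripper opens to 92 mm and grips with 3 to 60 N. Pads are 19 mm wide; open, the fingers measure 130 mm over their backs; the gripper's body (75 mm by 190 mm) begins 47 mm behind the grasp point.
Start: joints at [1.061, 0.342, 1.524, -0, 1.275, -0.146], TCP at [186.796, 490.664, 240.741] pointing down, gripper open.
Joint ranges: [-2.53, 2.53], [-0.77, 2.02], [0.04, 2.7], [-1, 4.14], [0.28, 2.66], [-3.11, 3.11]. Speed limits (rad/s): [2.57, 2.57, 3.14, 3.14, 3.14, 3.14].

### API

Orientations are given as [roll, pitch, yaw] about the fixed x, y, z axes, in that order (R = Rz(yaw) Ry(pitch) Rx(roll)).
In Python, from plant import get_obs, capture, bot, spot_in, trace, pinpoint gives the robot as it stands.
- The arm moves only by the tool play_rows, never from a script. Its argument "rows" is a list of rows, each a list of 2 entries, a list of its own where there are three numbers: the shift along the world's x, y, z in units of 3 cm (1.0 is 3 cm), then the turn, a rotation vector about the world's x, y, z in units of 8 degrees (1.0 is 8 degrees). A call has 1 to 12 rows; each row shifts and turns the commanded pose from where the row before left it; what a row does not reach is not made up. A row lasts 1/8 s, in which the tool goes at most 62.5 mm and 10.7 degrees, less where a joint would pass 70% of its speed; a pose out of reach is approached as far as the arm can. A call with a number of a shift or a turn outside -1 to 1 is refused whole. A call with a gripper value outside its range is refused whole. "hand" is the opening, from -1 (shut) to 1 (fully open), set as the call begins (left out, the last holds). The fingers move at their own pace and stop on an object; the grip force is fixed at half the most. Time passes only in rows, so rows that do not move let the fingers close. It gives the time, the measured TCP pose, the force, the opening and the grip force at its end, in the units of the state.
- get_obs(): the state, without advancing time (a new reading comes with each control period).
- capture(name): name is "scene" or "top"; returns a dict with "frame" (480x640x3 uint8, red, green, blue), "fov_y" (degrees; the focal length in pixels is half the picture's height over the tangent of half this angle, whatever the lens; pixels are square), "cx", "cy" (the principal point, pixels), "rvec" (rotation vector, rad) and "tvec" (3), from world to camera coordinates, as OpenCV has them. Camera axes: x right, y down, z forward; pixel columns grow to the right and rows downward; lengths in mm; the calibration is good to about 2 mm. A picture is of the moment at which its call begins. There is no depth.
- bot.close_job(): hands the job in; it is judged then, once.
Trained networks look in the newest picture that a camera, given by its name, has taken for a name from the list of things; names that differ only in an ending like _2 or _b are one class to them, and where a whole thing is asked for, a point or a joint stands for the part that bears it (a point fixed in the world has none). Each returns a list of dicts, best first, with "p" (0 to 1); they miss things now and then, are a little off and sometimes report something else, mostly with a low value. They report only what shows in the picture. A call takes as long as a camera call. They do not tell look-alikes from the thing itself.
- spot_in(query, camera): "at" ([row, column] in pixels, amid what is visible of it).
- trace(query, camera): "mask" (480x640 bool, what is visible of it) and "at" ([row, column] in pixels, amid what is visible of it).
- pinpoint(query, camera): "at" ([row, column] in pixels: a listed point, or the origin of a listed thing).
The state is a dict: "time": time; "joint_positions": joint angles; "dq": joint speeds; "tau": joint torques, N m; "tool_pos": TCP position; "tcp_rot": TCP orientation; "contact_force": force on the tool from outside, world axes, zero at the start; "moment": the same for the moment, N m; "grip_width": finger opening in mm; "finger_force": force on a finger pad.
Only numpy, scipy, OpenCV 4.12 (cv2) and the standard library are available. Lean on these libraries where they do the work, as an engineer would, in place of code of your own. Each camera call takes 0.05 s, during which the arm holds its last target. There are 200 camera calls.

### The job

Turn the two black foot knobs of the small tilting stand until its aluminium platform sits level, ready for balm tins to be filled on it. Leave the things standing beside it where they are, and let go of the stand at the end.

Things in the scene. Friction and masses are not known exactly. Their poses are not given: they have to be found in the camera images.
- stand: Grey square base plate, 170 x 170 x 8 mm, fixed to the shelf (the shelf is level); origin at the centre of its underside, z up, x and y along its edges. In its frame a ball pivot stands at (55, -55) mm, the near knob at (-55, -55) mm, the left knob (when level) at (55, 55) mm.
- platform: Aluminium plate, 150 x 150 x 8 mm, over the base on a dark L frame with a ball pivot; starts tilted by up to 0.18 rad and stays as the knobs leave it. Origin at the pivot (64 mm above the shelf, mid-thickness); z is the plate's normal, upright when level; x and y parallel to the stand's when level. The plate's centre lies at (-55, 55, 0) mm.
- platform_top (a point): Centre of the upper face of the platform, 68 mm above the shelf when level.
- near_knob_top (a point): Centre of the top of the near knob: round, black, fluted, 38 mm diameter, 26 mm tall, on a fixed vertical screw, top 124 mm above the shelf. One rad clockwise (from above) raises frame and platform here by 5 mm: 0.045 rad about the stand's y axis through the pivot, 110 mm away. Stiff (0.1 N m), stays where left; needs up to 2.6 rad either way, or none.
- left_knob_top (a point): Centre of the top of the left knob, made like the near knob, but its screw stands on the frame and leans with it (up to 0.12 rad, 7 mm along the stand's x; upright once the near knob is right). One rad clockwise raises the platform here by 5 mm: 0.045 rad about the frame's x axis through the pivot, 110 mm away. Starts too low by 1.9 to 2.9 rad of turning: more than one grasp.
- dispenser: White plastic push dispenser, 64 mm diameter, 164 mm tall, loose; origin at the centre of its underside.
- tumbler: Stainless steel tumbler, 72 mm rim diameter, 100 mm tall, loose; origin at the centre of its underside.
- bowl: White ceramic bowl, 104 mm rim diameter, 45 mm tall, loose; origin at the centre of its underside.
- tin: Round aluminium balm tin, 64 mm diameter, 24 mm tall, loose; origin at the centre of its underside.
Things that resemble listed ones, but are neither listed nor needed, are in the scene too. Of the things shaped like the stand, the grey one is meant.

How it is judged (in metres and radians):
At the end, for the whole second after the job is handed in: The platform is level within 0.02 rad (about 1 degree, whichever way it leans) and at rest; the dispenser, tumbler, bowl and tin stand within 20 mm of where they were (angle between platform's own z axis and vertical below 0.02 rad and angular speed of platform below 0.05 rad/s and distance of each of dispenser, tumbler, bowl, tin from where it was at the start of the episode below 0.02 m); the robot touches nothing.
It fails at once if a thing beside the stand is moved by more than 20 mm or tipped (distance of any of dispenser, tumbler, bowl, tin from where it was at the start of the episode above 0.02 m or angle between any of dispenser, tumbler, bowl, tin's own z axis and vertical above 0.3 rad).
It also fails if it takes over 58 s, if anything falls off the work surface, if the arm or the gripper's body presses on something with over 40 N, if the wrist force passes 120 N, or if a joint passes its speed limit or range.

## Working session

There is one attempt and no reset: what is moved stays moved. The work goes in short steps, Python scripts to look and compute and a tool call to move; the robot and the scene stay as the last step left them, time stands still between calls to the robot, and variables do not carry over. Pictures are saved under pics/ and viewed, at most 10 in all, crops included, and the job is handed in when it is done.

Besides the shell and the picture viewer there is one more tool, called by a JSON object that holds its "method" and its "body". play_rows: Moves the arm, as the interface text tells. Shifts and turns lie within -1 to 1; 1 stands for 3 cm of shift or 8 degrees of turn. Its arguments: {"type":"object","properties":{"rows":{"type":"array"},"hand":{"type":"number"}},"required":["rows"]}

```bash
mkdir -p pics; cat > h.py <<'E'
import numpy as np, cv2, json
from plant import get_obs, capture, bot, spot_in, trace, pinpoint
def cam(n):
    c=capture(n); f=240/np.tan(np.radians(c["fov_y"])/2)
    c["K"]=np.array([[f,0,c["cx"]],[0,f,c["cy"]],[0,0,1.]]); c["R"]=cv2.Rodrigues(np.array(c["rvec"],float))[0]; c["t"]=np.array(c["tvec"],float).ravel(); return c
def proj(c,p): q=(c["R"]@np.atleast_2d(p).T).T+c["t"]; q=(c["K"]@q.T).T; return q[:,:2]/q[:,2:]   # col,row
def ray(c,at): d=c["R"].T@np.linalg.inv(c["K"])@np.array([at[1],at[0],1.]); return -c["R"].T@c["t"], d/np.linalg.norm(d)
def onz(c,at,z): o,d=ray(c,at); return o+d*(z-o[2])/d[2]
def tri(c1,a1,c2,a2):
    o1,d1=ray(c1,a1);o2,d2=ray(c2,a2); s=np.linalg.lstsq(np.c_[d1,-d2],o2-o1,rcond=None)[0]
    p,q=o1+s[0]*d1,o2+s[1]*d2; return (p+q)/2, np.linalg.norm(p-q)
def save(c,n,box=None,k=1):
    im=c["frame"][:,:,::-1]
    if box: im=im[box[0]:box[1],box[2]:box[3]]
    cv2.imwrite(f"pics/{n}.png",cv2.resize(im,None,fx=k,fy=k,interpolation=cv2.INTER_CUBIC))
E
python3 - <<'E'
from h import *
C={n:cam(n) for n in("scene","top")}
for n,c in C.items():
    save(c,n+"0"); print(n,"pos",(-c["R"].T@c["t"]).round(),c["fov_y"])
    for q in("stand","platform_top","near_knob_top","left_knob_top","dispenser","tumbler","bowl","tin"):
        r=pinpoint(q,n); print(q,[(np.round(x["at"]).tolist(),round(x["p"],2)) for x in r[:5]])
print(get_obs())
E
```

```text
scene pos [1304.  506.  747.] 48.88635327915351
stand [([228.0, 313.0], 0.81), ([302.0, 317.0], 0.59), ([238.0, 302.0], 0.17)]
platform_top [([281.0, 311.0], 0.68), ([208.0, 318.0], 0.56)]
near_knob_top [([169.0, 314.0], 0.74), ([239.0, 304.0], 0.7)]
left_knob_top [([280.0, 323.0], 0.91), ([201.0, 316.0], 0.52)]
dispenser [([378.0, 525.0], 0.93)]
tumbler []
bowl [([257.0, 206.0], 0.57)]
tin [([233.0, 184.0], 0.98)]
top pos [ 413.   -9. 1045.] 57.68848099997664
stand [([320.0, 384.0], 0.66), ([205.0, 319.0], 0.61), ([240.0, 503.0], 0.47)]
platform_top [([203.0, 316.0], 0.83), ([321.0, 386.0], 0.67)]
near_knob_top [([353.0, 410.0], 0.66), ([222.0, 340.0], 0.55)]
left_knob_top [([179.0, 336.0], 0.73), ([291.0, 365.0], 0.57), ([174.0, 286.0], 0.55)]
dispenser [([214.0, 138.0], 0.75)]
tumbler [([213.0, 194.0], 0.8)]
bowl [([180.0, 338.0], 0.61), ([218.0, 445.0], 0.58), ([221.0, 340.0], 0.49)]
tin [([242.0, 506.0], 0.62)]
{'time': 0.9, 'joint_positions': array([ 1.06100913e+00,  3.41973894e-01,  1.52412131e+00,  8.37372022e-06,
        1.27537519e+00, -1.46006424e-01]), 'dq': array([ 0.00088447,  0.00037368,  0.00065699, -0.00144891,  0.00155583,
       -0.00049965]), 'tau': array([-1.85531659e-03, -4.31127727e+01, -2.44474018e+01,  7.18304864e-02,
        4.84515214e-02,  4.37701749e-05]), 'tool_pos': array([186.7879258 , 490.66421902, 240.74661606]), 'tcp_rot': array([3.14147054e+00, 9.86010747e-06, 2.77780945e+00]), 'contact_force': array([-0.00361853, -0.22419466,  0.92301749]), 'moment': array([-0.03525849,  0.02343351,  0.04223034]), 'finger_force': 0.0, 'grip_width': 91.64320684163846}
```

View pics/scene0.png

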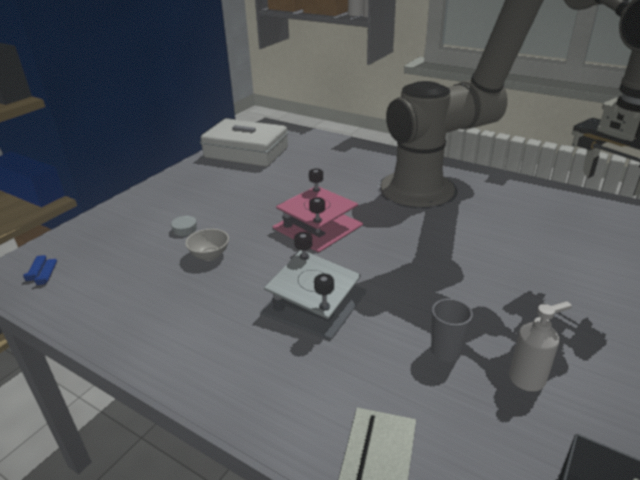

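View pics/top0.png

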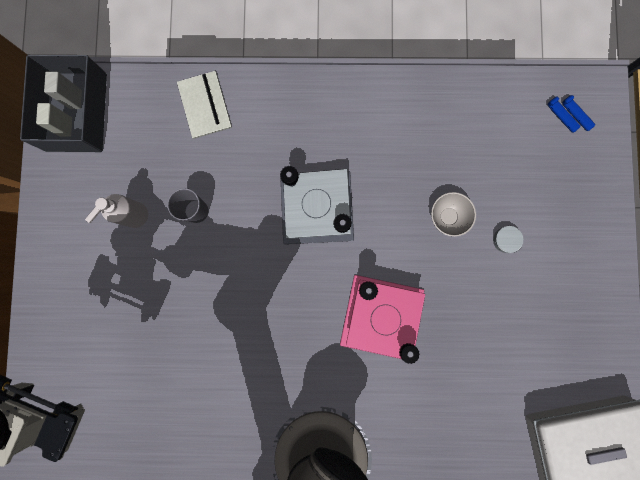

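The scene view shows the grey stand at row 285, col 311, with knobs at (241,303) and (284,324). The pink look-alike is at (208,318), with knobs at (175,316) and (205,317). In the top view the grey stand is at (203,316), with its left knob at (175,289) and near knob at (222,342). The pink one is at (320,386). I choose the grey one and check it in a close crop.

```bash
python3 - <<'E'
from h import *
C={n:cam(n) for n in("scene","top")}
near={n:None for n in C}; exp={"scene":dict(near_knob_top=(237,303),left_knob_top=(280,323),platform_top=(281,311)),"top":dict(near_knob_top=(222,341),left_knob_top=(176,289),platform_top=(203,316))}
P={}
for n in C:
    for q,e in exp[n].items():
        for f in(pinpoint,trace):
            r=[x for x in f("platform" if f is trace and q=="platform_top" else q,n) if np.hypot(*(np.array(x["at"])-e))<10]
            if f is pinpoint and r: P[n,q]=r[0]["at"]
            print(n,q,f.__name__,[(np.round(x["at"],1).tolist(),round(x["p"],2), int(x["mask"].sum()) if "mask" in x else "") for x in r])
for q in exp["top"]:
    if ("scene",q) in P and ("top",q) in P: print(q,tri(C["scene"],P["scene",q],C["top"],P["top",q]))
a=C["scene"]["frame"][225:345,255:370]; b=C["top"]["frame"][145:265,265:380]
im=np.hstack([cv2.resize(a,(400,417),interpolation=cv2.INTER_CUBIC),cv2.resize(b,(400,417),interpolation=cv2.INTER_CUBIC)])
cv2.imwrite("pics/crop.png",im[:,:,::-1])
np.savez("fr.npz",scene=C["scene"]["frame"],top=C["top"]["frame"])
for n,ats in dict(top=dict(disp=(210,118),tumb=(205,185),bowl=(215,453),tin=(239,509))).items():
    for k,v in ats.items(): print(k,onz(C[n],v,20).round())
E
```

```text
scene near_knob_top call [([238.5, 304.3], 0.78, '')]
scene near_knob_top call [([244.0, 305.2], 0.74, 279)]
scene left_knob_top call [([280.6, 324.5], 0.67, ''), ([280.5, 314.6], 0.58, '')]
scene left_knob_top call [([284.8, 326.3], 0.81, 392)]
scene platform_top call [([282.2, 314.2], 0.9, '')]
scene platform_top call [([283.3, 308.5], 0.9, 3270)]
top near_knob_top call [([222.2, 340.0], 0.81, '')]
top near_knob_top call [([223.1, 340.8], 0.66, 238)]
top left_knob_top call [([172.1, 288.9], 0.82, '')]
top left_knob_top call [([174.4, 289.9], 0.52, 274)]
top platform_top call [([203.5, 319.4], 0.64, '')]
top platform_top call [([202.2, 314.3], 0.73, 3745)]
near_knob_top (array([533.64285661, -35.72962176, 117.28461751]), np.float64(0.5327425092781788))
left_knob_top (array([639.86006162,  77.92991507, 120.89166282]), np.float64(4.834679563380902))
platform_top (array([582.90973088,  13.82414367,  52.07810634]), np.float64(7.952179767966546))
disp [570. 492.  20.]
tumb [584. 332.  20.]
bowl [ 566. -305.   20.]
tin [ 510. -436.   20.]
```

View pics/crop.png

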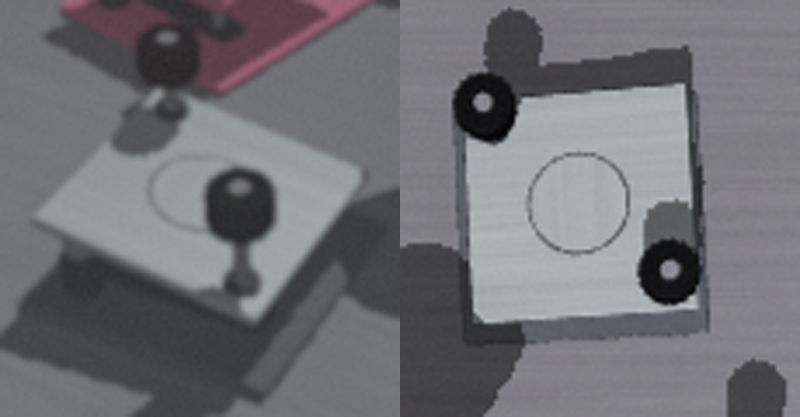

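The crop confirms the grey stand, with a light aluminium platform dipping toward the left-knob side. Crop pixels: scene plate corners are about (33,218), (255,322), (363,173) and (155,88), and the knob caps are (168,38) and (240,187). I fit the stand's pose and both tilts to these.

```bash
cat > fit.py <<'E'
from h import *
from scipy.optimize import least_squares
def Rz(t): c,s=np.cos(t),np.sin(t); return np.array([[c,-s,0],[s,c,0],[0,0,1]])
def Ry(t): c,s=np.cos(t),np.sin(t); return np.array([[c,0,s],[0,1,0],[-s,0,c]])
def Rx(t): c,s=np.cos(t),np.sin(t); return np.array([[1,0,0],[0,c,-s],[0,s,c]])
PV=np.array([55,-55,64.])
PC={"piv":(20,-20,4),"lk":(20,130,4),"far":(-130,130,4),"nk":(-130,-20,4),"lkb":(20,130,-4),"cen":(-55,55,4),"pivb":(20,-20,-4)}
BC={"B_nk":(-85,-85,8),"B_far":(-85,85,8),"B_lk":(85,85,8),"B_lk0":(85,85,0),"B_piv":(85,-85,8)}
def pt(k,p):
    x,y,yaw,be,al=p[:5]
    if k in PC: s=PV+Ry(be)@Rx(al)@np.array(PC[k],float)
    elif k in BC: s=np.array(BC[k],float)
    elif k=="KN": s=np.array([-55,-55,124.])
    elif k=="KL": s=PV+Ry(be)@np.array([0,110,60.])
    return Rz(yaw)@s+[x,y,0]
def fit(C,O,p0=(590,20,0.05,0,-.1)):   # O[cam][key]=(col,row,weight)
    # offsets p[5:7], p[7:9]: small per-camera image shifts (calibration), prior 1 px
    def res(p):
        r=[]
        for i,n in enumerate(O):
            for k,v in O[n].items(): r+=list((proj(C[n],pt(k,p))[0]+p[5+2*i:7+2*i]-v[:2])*(v[2] if len(v)>2 else 1))
        return np.array(r+list(p[5:]))
    s=least_squares(res,list(p0)+[0]*4,loss="soft_l1",x_scale=[10,10,.1,.1,.1,1,1,1,1]); p=s.x
    print("pose",p[:2].round(1),"yaw %.3f beta(near) %.4f alpha(left) %.4f"%tuple(p[2:5]),"off",p[5:].round(2))
    print("std",np.sqrt(np.diag(np.linalg.inv(s.jac.T@s.jac)))[2:5].round(4),"turn cw near %.2f left %.2f"%(-p[3]/.045,-p[4]/.045))
    for i,n in enumerate(O):
        print(n,{k:(proj(C[n],pt(k,p))[0]+p[5+2*i:7+2*i]-v[:2]).round(1).tolist() for k,v in O[n].items()})
    print("KN",pt("KN",p).round(1),"KL",pt("KL",p).round(1)); return p
E
python3 - <<'E'
from fit import *
C={n:cam(n) for n in("scene","top")}
f=lambda o,d:{k:(o[0]+v[0]/3.478-.36,o[1]+v[1]/3.478-.36)+tuple(v[2:]) for k,v in d.items()}
O={"scene":f((255,225),dict(piv=(33,216),lk=(255,322),far=(363,172),nk=(155,88,.7),cen=(199,192),KN=(168,38),KL=(240,187),B_lk=(262,392,.6),B_far=(345,268,.6))),
"top":f((265,145),dict(piv=(283,84),far=(75,323),nk=(299,309),cen=(178,203),KN=(269,269),KL=(83,102),B_nk=(308,330),B_far=(66,343)))}
p=fit(C,O); np.save("p0.npy",p)
vis=[]
for n,o in(("scene",(255,225)),("top",(265,145))):
    im=cv2.resize(np.ascontiguousarray(C[n]["frame"][o[1]:o[1]+120,o[0]:o[0]+115]),(400,417),interpolation=cv2.INTER_CUBIC)
    i=5+2*(n=="top")
    g=lambda k:tuple(np.round((proj(C[n],pt(k,p))[0]+p[i:i+2]-o+.36)*3.478).astype(int).tolist())
    for c,ks in(((255,0,0),("piv","lk","far","nk","piv")),((0,255,0),("B_nk","B_far","B_lk","B_piv","B_nk"))):
        for a,b in zip(ks,ks[1:]): cv2.line(im,g(a),g(b),c,1)
    for k in("KN","KL"): cv2.circle(im,g(k),3,(255,255,0),-1)
    vis.append(im)
cv2.imwrite("pics/fit.png",np.hstack(vis)[:,:,::-1])
E
```

```text
pose [585.1  17.8] yaw 0.067 beta(near) -0.0000 alpha(left) -0.1371 off [-0.39  0.33 -0.19  0.14]
std [0.008  0.0181 0.0213] turn cw near 0.00 left 3.05
scene {'piv': [-1.3, 0.1], 'lk': [-0.2, -0.4], 'far': [1.2, 0.4], 'nk': [0.7, -1.0], 'cen': [1.0, 0.6], 'KN': [-1.1, 0.1], 'KL': [-0.6, -0.1], 'B_lk': [0.6, 0.3], 'B_far': [12.3, -13.2]}
top {'piv': [0.6, -1.0], 'far': [-0.7, 0.3], 'nk': [0.0, -0.3], 'cen': [0.1, -0.1], 'KN': [0.4, -0.2], 'KL': [-0.2, 0.1], 'B_nk': [0.7, 0.3], 'B_far': [-0.7, 0.6]}
KN [533.9 -40.7 124. ] KL [636.3  76.3 124. ]
```

View pics/fit.png

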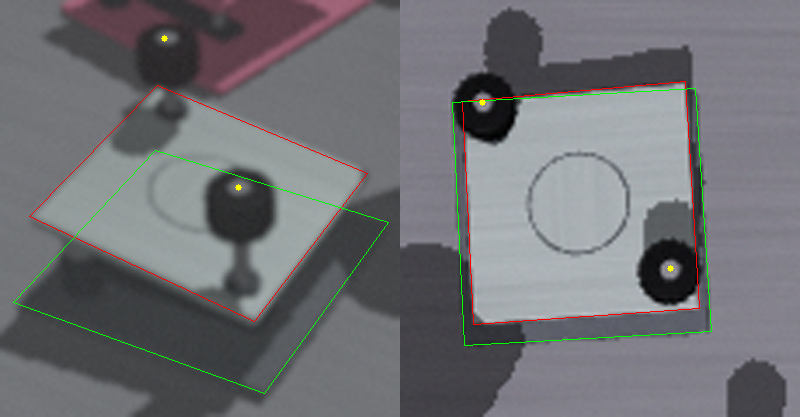

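The red overlay lies on the plate and the knob dots sit on the caps; `B_far` was a misread. The left knob is about 2.9 rad low and the near knob is roughly right. Next I go over the left knob at (636,76).

{"method": "play_rows", "body": {"rows": [[[1, -0.92, 0], [0, 0, 0]], [[1, -0.92, 0], [0, 0, 0]], [[1, -0.92, 0], [0, 0, 0]], [[1, -0.92, 0], [0, 0, 0]], [[1, -0.92, 0], [0, 0, 0]], [[1, -0.92, 0], [0, 0, 0]], [[1, -0.92, 0], [0, 0, 0]], [[1, -0.92, 0], [0, 0, 0]], [[1, -0.92, 0], [0, 0, 0]], [[1, -0.92, 0], [0, 0, 0]], [[1, -0.92, 0], [0, 0, 0]], [[1, -0.92, 0], [0, 0, 0]]], "hand": 1}}

```text
time: 3.2
tool_pos: [547.7, 158.4, 240.7]
tcp_rot: [3.141, 0.0, 2.778]
contact_force: [-1.7, -0.2, -0.4]
grip_width: 91.8
finger_force: 0.0
```

{"method": "play_rows", "body": {"rows": [[[1, -0.95, 0], [0, 0, 0]], [[1, -0.95, 0], [0, 0, 0]], [[0.97, -0.88, -0.5], [0, 0, 0]], [[0, 0, -0.5], [0, 0, 0]], [[0, 0, 0], [0, 0, 0]], [[0, 0, 0], [0, 0, 0]]]}}

```text
time: 3.95
tool_pos: [635.4, 77.1, 211.4]
tcp_rot: [3.141, 0.0, 2.779]
contact_force: [0.6, 1.3, 0.4]
grip_width: 91.7
finger_force: 0.0
```

{"method": "play_rows", "body": {"rows": [[[0, 0, -0.8], [0, 0, 0]], [[0, 0, -0.8], [0, 0, 0]], [[0, 0, -0.7], [0, 0, 0]], [[0, 0, -0.6], [0, 0, 0]], [[0, 0, -0.4], [0, 0, 0]], [[0, 0, -0.2], [0, 0, 0]], [[0, 0, 0], [0, 0, 0]], [[0, 0, 0], [0, 0, 0]]]}}

```text
time: 4.95
tool_pos: [636.3, 76.1, 106.6]
tcp_rot: [3.141, 0.001, 2.778]
contact_force: [0.4, -0.6, -0.1]
grip_width: 92.0
finger_force: 0.0
```

{"method": "play_rows", "body": {"rows": [[[0, 0, 0], [0, 0, 0]], [[0, 0, 0], [0, 0, 0]], [[0, 0, 0], [0, 0, 0]], [[0, 0, 0], [0, 0, 0]], [[0, 0, 0], [0, 0, 0]], [[0, 0, 0], [0, 0, 0]]], "hand": -0.3}}

```text
time: 5.7
tool_pos: [635.9, 76.1, 105.7]
tcp_rot: [3.141, 0.0, 2.778]
contact_force: [0.5, -0.3, -0.4]
grip_width: 37.3
finger_force: 30.0
```

```bash
python3 -c "
from plant import get_obs
o=get_obs();print(o['time'],o['joint_positions'].round(3),o['tool_pos'],o['tcp_rot'],o['contact_force'],o['moment'],o['grip_width'],o['finger_force'])"
```

```text
5.7 [-1.000e-03  6.730e-01  1.354e+00  0.000e+00  1.115e+00 -1.208e+00] [635.89933637  76.09075905 105.73696457] [3.14145855e+00 7.47911819e-06 2.77778548e+00] [ 0.54812017 -0.25071841 -0.41491329] [-0.02539788  0.03276569 -0.07893893] 37.25920872410391 30.01477360725403
```

{"method": "play_rows", "body": {"rows": [[[0, 0, 0], [0, 0, -1]], [[0, 0, 0], [0, 0, -1]], [[0, 0, 0], [0, 0, -1]], [[0, 0, 0], [0, 0, -1]], [[0, 0, 0], [0, 0, -1]], [[0, 0, 0], [0, 0, -1]], [[0, 0, 0], [0, 0, -1]], [[0, 0, 0], [0, 0, -1]], [[0, 0, 0], [0, 0, -1]]]}}

```text
time: 6.82
tool_pos: [636.8, 76.7, 105.8]
tcp_rot: [3.139, -0.001, 1.517]
contact_force: [3.8, 2.4, -2.4]
grip_width: 37.5
finger_force: 30.0
```

{"method": "play_rows", "body": {"rows": [[[0, 0, 0], [0, 0, -1]], [[0, 0, 0], [0, 0, -1]], [[0, 0, 0], [0, 0, -1]], [[0, 0, 0], [0, 0, -1]], [[0, 0, 0], [0, 0, -1]], [[0, 0, 0], [0, 0, -1]], [[0, 0, 0], [0, 0, -1]], [[0, 0, 0], [0, 0, -1]], [[0, 0, 0], [0, 0, 0]], [[0, 0, 0], [0, 0, 0]]]}}

```text
time: 8.07
tool_pos: [637.7, 76.1, 105.8]
tcp_rot: [3.14, -0.004, 0.404]
contact_force: [7.6, 0.9, -4.2]
grip_width: 37.5
finger_force: 30.0
```

```bash
python3 - <<'E'
from h import *
o=get_obs();print(o['joint_positions'].round(3),o['tcp_rot'],o['contact_force'],o['moment'],o['grip_width'])
C={n:cam(n) for n in("scene","top")}
a=C["scene"]["frame"][225:345,255:370]; b=C["top"]["frame"][145:265,265:380]
im=np.hstack([cv2.resize(x,(400,417),interpolation=cv2.INTER_CUBIC) for x in(a,b)])
cv2.imwrite("pics/t1.png",im[:,:,::-1])
E
```

```text
[-1.000e-03  6.740e-01  1.352e+00  0.000e+00  1.112e+00  1.166e+00] [ 3.140087   -0.00386762  0.40379802] [ 7.60952605  0.9199463  -4.24723887] [-0.07593619 -0.79562552 -0.08515612] 37.501964335138844
```

View pics/t1.png

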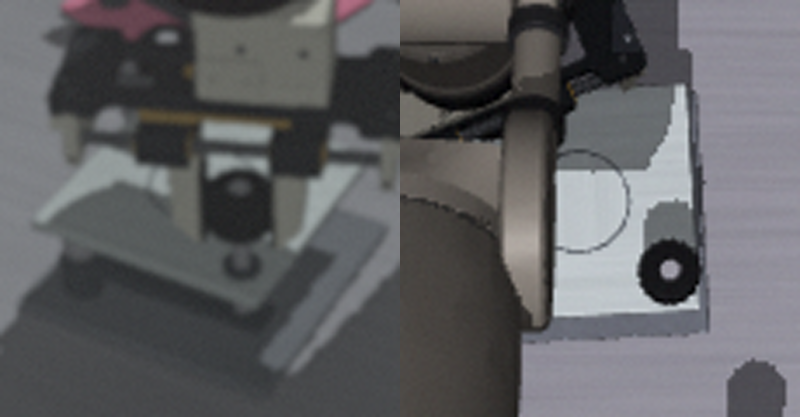

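The plate rose as expected: in the scene half its front corner moved from row 322 to about 297. Next I let go, clear the view and re-measure.

{"method": "play_rows", "body": {"rows": [[[0, 0, 0], [0, 0, 0]], [[0, 0, 0], [0, 0, 0]], [[0, 0, 0], [0, 0, 0]], [[0, 0, 0], [0, 0, 0]], [[0, 0, 0.5], [0, 0, 0]], [[0, 0, 1], [0, 0, 0]], [[0, 0, 1], [0, 0, 0]], [[0, 0, 1], [0, 0, 0]], [[0, 0, 1], [0, 0, 0]]], "hand": 1}}

```text
time: 9.3
tool_pos: [635.9, 76.1, 243.1]
tcp_rot: [3.141, -0.001, 0.404]
contact_force: [0.8, -0.2, 0.3]
grip_width: 91.9
finger_force: 0.0
```

{"method": "play_rows", "body": {"rows": [[[-0.5, 1, 0], [0, 0, 1]], [[-0.5, 1, 0], [0, 0, 1]], [[-0.5, 1, 0], [0, 0, 1]], [[-0.5, 1, 0], [0, 0, 1]], [[-0.5, 1, 0], [0, 0, 1]], [[-0.5, 1, 0], [0, 0, 1]], [[-0.5, 1, 0], [0, 0, 1]], [[-0.5, 1, 0], [0, 0, 1]], [[-0.5, 1, 0], [0, 0, 1]], [[-0.5, 1, 0], [0, 0, 1]], [[-0.5, 0.5, 0], [0, 0, 1]], [[0, 0, 0], [0, 0, 0]]]}}

```text
time: 10.8
tool_pos: [470.0, 392.1, 241.9]
tcp_rot: [3.14, -0.0, 1.942]
contact_force: [0.9, -1.2, 0.5]
grip_width: 91.5
finger_force: 0.0
```

```bash
python3 - <<'E'
from h import *
C={n:cam(n) for n in("scene","top")}
a=C["scene"]["frame"][225:345,255:370]; b=C["top"]["frame"][145:265,265:380]
im=np.hstack([cv2.resize(x,(400,417),interpolation=cv2.INTER_CUBIC) for x in(a,b)])
cv2.imwrite("pics/t2.png",im[:,:,::-1])
E
```

```text
(no output)
```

View pics/t2.png

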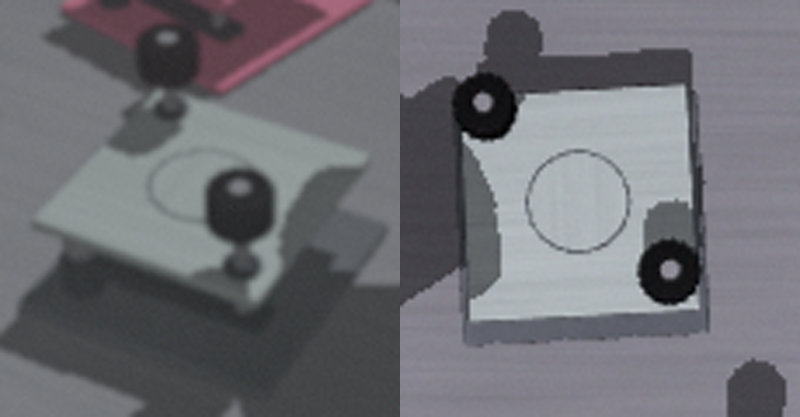

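The view is clear and both knobs are in place, with scene plate corners at (33,218), (258,302), (367,155) and (155,88). I refine the tilt by fitting plate edges at subpixel level.

```bash
cat > edge.py <<'E'
from fit import *
from scipy.ndimage import map_coordinates, gaussian_filter
def profs(C,segs,p,half=3.5,nsamp=40,ks=None):
    out=[]
    for n,a,b,lo,hi in segs:
        i=5+2*(n=="top"); g=gaussian_filter(C[n]["frame"].astype(float).mean(2),.7)
        A,B=[proj(C[n],pt(k,p))[0]+p[i:i+2] for k in(a,b)]
        d=(B-A)/np.linalg.norm(B-A); nv=np.array([-d[1],d[0]]); s=np.arange(-half,half+.01,.1)
        for t in np.linspace(lo,hi,nsamp):
            q=A+(B-A)*t; X=q[None]+s[:,None]*nv
            gr=np.abs(np.gradient(map_coordinates(g,[X[:,1],X[:,0]],order=3)))
            j=gr.argmax()
            if gr[j]>.5 and 0<j<len(s)-1:
                w=np.clip(gr-.5*gr[j],0,None)*(np.abs(s-s[j])<1.2); out.append((n,a,b,t,q+nv*(w@s/w.sum()),nv))
    return out
def refine(C,segs,O,p,it=8):
    for k in range(it):
        E=profs(C,segs,p,half=3.5 if k<3 else 2.)
        def res(p):
            r=[]
            for n,a,b,t,x,nv in E:
                i=5+2*(n=="top"); A,B=[proj(C[n],pt(k,p))[0]+p[i:i+2] for k in(a,b)]
                r.append(((A+(B-A)*t-x)@nv)*.8)
            r=[np.sign(v)*np.sqrt(2*(np.sqrt(1+(v/.4)**2)-1))*.4 for v in r]
            for i,n in enumerate(("scene","top")):
                for k,v in O[n].items(): r+=list((proj(C[n],pt(k,p))[0]+p[5+2*i:7+2*i]-v[:2])*2)
            return np.array(r+list(p[5:]))
        s=least_squares(res,p,x_scale=[10,10,.1,.1,.1,1,1,1,1]); p=s.x
    print("pose",p[:2].round(1),"yaw %.3f beta %.4f alpha %.4f"%tuple(p[2:5]),"off",p[5:].round(2),"std",(np.sqrt(np.diag(np.linalg.inv(s.jac.T@s.jac)))[2:5]).round(4),"cw near %.2f left %.2f"%(-p[3]/.045,-p[4]/.045))
    for sg in segs:
        i=5+2*(sg[0]=="top"); r=[(proj(C[e[0]],pt(e[1],p))[0]*(1-e[3])+proj(C[e[0]],pt(e[2],p))[0]*e[3]+p[i:i+2]-e[4])@e[5] for e in E if e[:3]==sg[:3]]
        print(sg[:3],len(r),"med %.2f mad %.2f"%(np.median(r),np.median(np.abs(r-np.median(r)))) if r else "")
    for i,n in enumerate(("scene","top")): print(n,{k:(proj(C[n],pt(k,p))[0]+p[5+2*i:7+2*i]-v[:2]).round(2).tolist() for k,v in O[n].items()})
    return p
SEG=[("scene","piv","lk",.1,.75),("scene","lk","far",.1,.9),("scene","far","nk",.12,.9),("scene","nk","piv",.4,.92),
("top","piv","lk",.08,.75),("top","far","nk",.08,.92),("top","nk","piv",.35,.92),("top","lk","far",.3,.92),
("top","B_nk","B_far",.15,.85)]
cv=lambda o,d:{k:(o[0]+v[0]/3.478-.36,o[1]+v[1]/3.478-.36)+tuple(v[2:]) for k,v in d.items()}
E
python3 - <<'E'
from edge import *
C={n:cam(n) for n in("scene","top")}
np.savez("fr2.npz",scene=C["scene"]["frame"],top=C["top"]["frame"])
kn=dict(scene=cv((255,225),dict(KN=(168,38),KL=(240,187))),top=cv((265,145),dict(KN=(269,269),KL=(83,102))))
p0=np.load("p0.npy")
F={n:dict(C[n],frame=np.load("fr.npz")[n]) for n in C}
print("START"); refine(F,SEG,kn,p0)
print("NOW"); p0[4]=-.03; p=refine(C,SEG,kn,p0); np.save("p1.npy",p)
print("no base"); refine(C,SEG[:-1],kn,p)
print("no knobs"); refine(C,SEG,dict(scene={},top={}),p)
E
```

```text
START
pose [584.6  18.2] yaw 0.064 beta 0.0096 alpha -0.1372 off [0.1  0.61 0.05 0.37] std [0.0043 0.0056 0.0083] cw near -0.21 left 3.05
('scene', 'piv', 'lk') 39 med -0.09 mad 0.06
('scene', 'lk', 'far') 40 med 0.18 mad 0.05
('scene', 'far', 'nk') 40 med 0.09 mad 0.10
('scene', 'nk', 'piv') 39 med 0.23 mad 0.05
('top', 'piv', 'lk') 40 med 0.21 mad 0.16
('top', 'far', 'nk') 35 med 0.32 mad 0.15
('top', 'nk', 'piv') 40 med 0.21 mad 0.12
('top', 'lk', 'far') 40 med 0.28 mad 0.15
('top', 'B_nk', 'B_far') 40 med 0.24 mad 0.23
scene {'KN': [-0.17, 0.26], 'KL': [0.02, 0.31]}
top {'KN': [0.38, 0.35], 'KL': [-0.08, 0.26]}
NOW
pose [585.   18.9] yaw 0.061 beta 0.0143 alpha -0.0481 off [0.27 0.34 0.23 0.54] std [0.0046 0.0056 0.0085] cw near -0.32 left 1.07
('scene', 'piv', 'lk') 40 med -0.06 mad 0.15
('scene', 'lk', 'far') 27 med -0.13 mad 0.10
('scene', 'far', 'nk') 40 med -0.10 mad 0.19
('scene', 'nk', 'piv') 39 med 0.13 mad 0.06
('top', 'piv', 'lk') 38 med 0.16 mad 0.14
('top', 'far', 'nk') 35 med 0.33 mad 0.16
('top', 'nk', 'piv') 40 med 0.25 mad 0.13
('top', 'lk', 'far') 32 med 0.31 mad
[... 575 characters left out ...]
 0.23 mad 0.13
('top', 'lk', 'far') 32 med 0.30 mad 0.11
scene {'KN': [0.22, 0.16], 'KL': [0.21, 0.37]}
top {'KN': [0.16, 0.22], 'KL': [-0.19, -0.11]}
no knobs
pose [584.8  19.1] yaw 0.058 beta 0.0155 alpha -0.0444 off [0.21 0.47 0.3  0.49] std [0.0062 0.0062 0.0086] cw near -0.34 left 0.99
('scene', 'piv', 'lk') 40 med -0.02 mad 0.18
('scene', 'lk', 'far') 27 med -0.09 mad 0.10
('scene', 'far', 'nk') 40 med -0.04 mad 0.19
('scene', 'nk', 'piv') 39 med 0.01 mad 0.06
('top', 'piv', 'lk') 39 med 0.13 mad 0.15
('top', 'far', 'nk') 35 med 0.34 mad 0.16
('top', 'nk', 'piv') 40 med 0.28 mad 0.12
('top', 'lk', 'far') 32 med 0.38 mad 0.09
('top', 'B_nk', 'B_far') 40 med 0.22 mad 0.21
scene {}
top {}
```

Vision alone is good to about 0.01 rad. I will gauge the plate mechanically by lightly touching it at several points with the closed fingertips, starting over the pivot, whose height is known.

{"method": "play_rows", "body": {"rows": [[[0.385, -0.945, 0], [0, 0, -0.2]], [[0.385, -0.945, 0], [0, 0, -0.2]], [[0.385, -0.945, 0], [0, 0, -0.2]], [[0.385, -0.945, 0], [0, 0, -0.2]], [[0.385, -0.945, 0], [0, 0, -0.2]], [[0.385, -0.945, 0], [0, 0, -0.2]], [[0.385, -0.945, 0], [0, 0, -0.2]], [[0.385, -0.945, 0], [0, 0, -0.2]], [[0.385, -0.945, 0], [0, 0, -0.2]], [[0.385, -0.945, 0], [0, 0, -0.2]], [[0.385, -0.945, -0.5], [0, 0, -0.25]]], "hand": -1}}

```text
time: 12.38
tool_pos: [599.2, 77.1, 226.9]
tcp_rot: [3.138, 0.0, 1.622]
contact_force: [-0.2, 0.1, 0.6]
grip_width: 1.0
finger_force: 0.0
```

{"method": "play_rows", "body": {"rows": [[[0.385, -0.945, -0.7], [0, 0, 0]], [[0.385, -0.945, -0.8], [0, 0, 0]], [[0.385, -0.945, -0.8], [0, 0, 0]], [[0.4, -0.9, -0.8], [0, 0, 0]], [[0, 0, -0.7], [0, 0, 0]], [[0, 0, -0.6], [0, 0, 0]], [[0, 0, -0.2], [0, 0, 0]], [[0, 0, 0], [0, 0, 0]], [[0, 0, 0], [0, 0, 0]]]}}

```text
time: 13.5
tool_pos: [645.1, -32.6, 88.8]
tcp_rot: [3.14, 0.0, 1.626]
contact_force: [-0.1, 0.1, 0.6]
grip_width: 0.4
finger_force: 0.0
```

{"method": "play_rows", "body": {"rows": [[[0, 0, -0.15], [0, 0, 0]], [[0, 0, -0.1], [0, 0, 0]], [[0, 0, 0], [0, 0, 0]]]}}

```text
time: 13.88
tool_pos: [645.0, -32.7, 82.1]
tcp_rot: [3.14, 0.0, 1.626]
contact_force: [-3.9, 1.0, 10.6]
grip_width: 0.5
finger_force: 5.4
```

{"method": "play_rows", "body": {"rows": [[[0, 0, -0.05], [0, 0, 0]], [[0, 0, 0], [0, 0, 0]]]}}

```text
time: 14.12
tool_pos: [645.0, -32.7, 82.0]
tcp_rot: [3.139, 0.001, 1.626]
contact_force: [-6.5, 1.0, 18.2]
grip_width: 0.3
finger_force: 9.2
```

Contact over the pivot gives TCP 82.1 mm, exactly the expected 68 + 14, so the measured z under contact reads the surface directly. Next is the left side.

{"method": "play_rows", "body": {"rows": [[[0, 0, 0.5], [0, 0, 0]], [[-0.07, 0.7, 0], [0, 0, 0]], [[-0.07, 0.7, 0], [0, 0, 0]], [[-0.06, 0.76, 0], [0, 0, 0]], [[0, 0, 0], [0, 0, 0]], [[0, 0, -0.3], [0, 0, 0]], [[0, 0, -0.15], [0, 0, 0]], [[0, 0, -0.08], [0, 0, 0]], [[0, 0, 0], [0, 0, 0]], [[0, 0, 0], [0, 0, 0]]]}}

```text
time: 15.38
tool_pos: [638.4, 31.6, 80.4]
tcp_rot: [3.141, -0.0, 1.625]
contact_force: [-6.8, 2.0, 19.3]
grip_width: -0.2
finger_force: 9.8
```

{"method": "play_rows", "body": {"rows": [[[0, 0, 0.6], [0, 0, 0]], [[-0.55, -0.75, 0], [0, 0, 0]], [[-0.55, -0.75, 0], [0, 0, 0]], [[-0.55, -0.75, 0], [0, 0, 0]], [[0, 0, 0], [0, 0, 0]], [[0, 0, -0.3], [0, 0, 0]], [[0, 0, -0.15], [0, 0, 0]], [[0, 0, -0.08], [0, 0, 0]], [[0, 0, 0], [0, 0, 0]], [[0, 0, 0], [0, 0, 0]]]}}

```text
time: 16.62
tool_pos: [589.4, -35.0, 82.2]
tcp_rot: [3.141, 0.001, 1.627]
contact_force: [-8.4, -0.3, 20.3]
grip_width: 0.5
finger_force: 10.4
```

{"method": "play_rows", "body": {"rows": [[[0, 0, 0.5], [0, 0, 0]], [[-0.67, 0.8, 0], [0, 0, 0]], [[-0.67, 0.9, 0], [0, 0, 0]], [[-0.67, 0.9, 0], [0, 0, 0]], [[0, 0.9, 0], [0, 0, 0]], [[0, 0, 0], [0, 0, 0]], [[0, 0, -0.35], [0, 0, 0]], [[0, 0, -0.15], [0, 0, 0]], [[0, 0, -0.08], [0, 0, 0]], [[0, 0, 0], [0, 0, 0]], [[0, 0, 0], [0, 0, 0]]]}}

```text
time: 18.0
tool_pos: [528.8, 69.0, 78.7]
tcp_rot: [3.141, -0.0, 1.625]
contact_force: [-5.4, 1.2, 15.6]
grip_width: 0.2
finger_force: 7.9
```

The touches give alpha ≈ -0.028 and beta ≈ 0. The near knob is already right, and the left one needs about 0.6 rad (4.4 units) more.

{"method": "play_rows", "body": {"rows": [[[0, 0, 1], [0, 0, 0]], [[0, 0, 1], [0, 0, 0]], [[0, 0, 0.9], [0, 0, 0]], [[0.9, 0.06, 0], [0, 0, 0]], [[0.9, 0.06, 0], [0, 0, 0]], [[0.9, 0.06, 0], [0, 0, 0]], [[0.87, 0.06, 0], [0, 0, 0]], [[0, 0, 0], [0, 0, 0]], [[0, 0, 0], [0, 0, 0]]], "hand": 1}}

```text
time: 19.12
tool_pos: [635.0, 76.1, 163.7]
tcp_rot: [-3.14, -0.0, 1.625]
contact_force: [-0.2, -1.0, -0.2]
grip_width: 85.7
finger_force: 0.0
```

{"method": "play_rows", "body": {"rows": [[[0.03, 0, -0.5], [0, 0, 0]], [[0, 0, -0.6], [0, 0, 0]], [[0, 0, -0.5], [0, 0, 0]], [[0, 0, -0.3], [0, 0, 0]], [[0, 0, 0], [0, 0, 0]]]}}

```text
time: 19.75
tool_pos: [636.3, 76.6, 106.7]
tcp_rot: [-3.14, -0.0, 1.626]
contact_force: [-0.3, 0.5, -0.3]
grip_width: 92.2
finger_force: 0.0
```

{"method": "play_rows", "body": {"rows": [[[0, 0, 0], [0, 0, 0]], [[0, 0, 0], [0, 0, 0]], [[0, 0, 0], [0, 0, 0]], [[0, 0, 0], [0, 0, 0]], [[0, 0, 0], [0, 0, 0]], [[0, 0, 0], [0, 0, 0]]], "hand": -0.3}}

```text
time: 20.5
tool_pos: [636.5, 76.7, 107.5]
tcp_rot: [-3.141, -0.0, 1.626]
contact_force: [-1.2, -0.5, 2.5]
grip_width: 37.2
finger_force: 30.0
```

{"method": "play_rows", "body": {"rows": [[[0, 0, 0], [0, 0, -1]], [[0, 0, 0], [0, 0, -1]], [[0, 0, 0], [0, 0, -1]], [[0, 0, 0], [0, 0, -1]], [[0, 0, 0], [0, 0, -0.4]], [[0, 0, 0], [0, 0, 0]], [[0, 0, 0], [0, 0, 0]]]}}

```text
time: 21.38
tool_pos: [637.0, 76.5, 107.6]
tcp_rot: [3.141, -0.0, 1.012]
contact_force: [1.6, -1.1, -0.4]
grip_width: 37.3
finger_force: 30.0
```

{"method": "play_rows", "body": {"rows": [[[0, 0, 0], [0, 0, 0]], [[0, 0, 0], [0, 0, 0]], [[0, 0, 0], [0, 0, 0]], [[0, 0, 0], [0, 0, 0]], [[0, 0, 0.6], [0, 0, 0]], [[0, 0, 1], [0, 0, 0]], [[0, 0, 0.6], [0, 0, 0]]], "hand": 1}}

```text
time: 22.25
tool_pos: [637.6, 76.7, 176.7]
tcp_rot: [3.139, -0.002, 1.012]
contact_force: [-0.9, 0.3, 0.4]
grip_width: 91.7
finger_force: 0.0
```

{"method": "play_rows", "body": {"rows": [[[-0.9, -0.06, 0], [0, 0, 1]], [[-0.9, -0.06, 0], [0, 0, 1]], [[-0.9, -0.06, 0], [0, 0, 1]], [[-0.9, -0.06, 0], [0, 0, 1]], [[0, 0, -1], [0, 0, 0.4]], [[0, 0, -1], [0, 0, 0]], [[0, 0, -0.6], [0, 0, 0]], [[0, 0, -0.3], [0, 0, 0]], [[0, 0, -0.2], [0, 0, 0]], [[0, 0, -0.1], [0, 0, 0]], [[0, 0, 0], [0, 0, 0]], [[0, 0, 0], [0, 0, 0]]], "hand": -1}}

```text
time: 23.75
tool_pos: [531.9, 69.5, 80.9]
tcp_rot: [3.133, 0.0, 1.626]
contact_force: [0.7, 1.3, 14.1]
grip_width: 0.7
finger_force: 6.7
```

{"method": "play_rows", "body": {"rows": [[[0, 0, 0.5], [0, 0, 0]], [[0, -0.95, 0], [0, 0, 0]], [[0, -0.95, 0], [0, 0, 0]], [[0, 0, 0], [0, 0, 0]], [[0, 0, -0.3], [0, 0, 0]], [[0, 0, -0.12], [0, 0, 0]], [[0, 0, -0.07], [0, 0, 0]], [[0, 0, 0], [0, 0, 0]], [[0, 0, 0], [0, 0, 0]]]}}

```text
time: 24.88
tool_pos: [528.8, 13.2, 79.4]
tcp_rot: [3.141, 0.001, 1.627]
contact_force: [-5.0, -1.9, 16.8]
grip_width: 0.2
finger_force: 8.6
```

{"method": "play_rows", "body": {"rows": [[[0, 0, 0.5], [0, 0, 0]], [[0.9, 0.2, 0], [0, 0, 0]], [[0.9, 0.2, 0], [0, 0, 0]], [[0.9, 0.2, 0], [0, 0, 0]], [[0.9, 0.15, 0], [0, 0, 0]], [[0, 0, 0], [0, 0, 0]], [[0, 0, -0.3], [0, 0, 0]], [[0, 0, -0.15], [0, 0, 0]], [[0, 0, -0.06], [0, 0, 0]], [[0, 0, 0], [0, 0, 0]], [[0, 0, 0], [0, 0, 0]]]}}

```text
time: 26.25
tool_pos: [636.1, 35.3, 81.3]
tcp_rot: [3.14, -0.0, 1.626]
contact_force: [-9.3, 1.2, 24.8]
grip_width: 0.3
finger_force: 12.6
```

{"method": "play_rows", "body": {"rows": [[[0, 0, 0.5], [0, 0, 0]], [[0.08, -0.73, 0], [0, 0, 0]], [[0.08, -0.73, 0], [0, 0, 0]], [[0.06, -0.7, 0], [0, 0, 0]], [[0, 0, 0], [0, 0, 0]], [[0, 0, -0.3], [0, 0, 0]], [[0, 0, -0.15], [0, 0, 0]], [[0, 0, -0.03], [0, 0, 0]], [[0, 0, 0], [0, 0, 0]], [[0, 0, 0], [0, 0, 0]]]}}

```text
time: 27.5
tool_pos: [643.6, -29.7, 81.9]
tcp_rot: [3.139, 0.002, 1.627]
contact_force: [-9.1, -2.0, 25.8]
grip_width: 0.2
finger_force: 12.7
```

The far-side readings disagree with each other. My 15–25 N presses may have loaded the screws. I repeat the far-side touch lightly.

{"method": "play_rows", "body": {"rows": [[[0, 0, 0.5], [0, 0, 0]], [[-0.96, 0.36, 0], [0, 0, 0]], [[-0.96, 0.36, 0], [0, 0, 0]], [[-0.96, 0.36, 0], [0, 0, 0]], [[-0.95, 0.36, 0], [0, 0, 0]], [[0, 0, -0.2], [0, 0, 0]], [[0, 0, -0.15], [0, 0, 0]], [[0, 0, 0], [0, 0, 0]]]}}

```text
time: 28.5
tool_pos: [529.0, 13.3, 82.0]
tcp_rot: [-3.141, -0.0, 1.626]
contact_force: [0.9, -0.3, 0.6]
grip_width: 0.5
finger_force: 0.0
```

{"method": "play_rows", "body": {"rows": [[[0, 0, -0.06], [0, 0, 0]], [[0, 0, 0], [0, 0, 0]]]}}

```text
time: 28.75
tool_pos: [528.7, 13.2, 80.6]
tcp_rot: [-3.142, -0.0, 1.626]
contact_force: [0.4, 0.1, -0.4]
grip_width: 0.4
finger_force: 0.0
```

{"method": "play_rows", "body": {"rows": [[[0, 0, -0.03], [0, 0, 0]], [[0, 0, 0], [0, 0, 0]]]}}

```text
time: 29.0
tool_pos: [528.6, 13.3, 80.0]
tcp_rot: [3.141, 0.0, 1.626]
contact_force: [0.0, -0.8, 0.8]
grip_width: 0.4
finger_force: 0.1
```

{"method": "play_rows", "body": {"rows": [[[0, 0, -0.03], [0, 0, 0]], [[0, 0, 0], [0, 0, 0]]]}}

```text
time: 29.25
tool_pos: [528.7, 13.3, 79.7]
tcp_rot: [3.141, 0.0, 1.626]
contact_force: [-1.9, -0.9, 6.2]
grip_width: -0.0
finger_force: 3.0
```

{"method": "play_rows", "body": {"rows": [[[0, 0, 0.3], [0, 0, 0]], [[0, 0.95, 0], [0, 0, 0]], [[0, 0.95, 0], [0, 0, 0]], [[0, 0, -0.2], [0, 0, 0]], [[0, 0, 0], [0, 0, 0]]]}}

```text
time: 29.88
tool_pos: [528.1, 70.0, 81.6]
tcp_rot: [-3.141, 0.0, 1.626]
contact_force: [-0.4, 0.4, 1.6]
grip_width: 0.5
finger_force: 0.0
```

{"method": "play_rows", "body": {"rows": [[[0, 0, -0.06], [0, 0, 0]], [[0, 0, 0], [0, 0, 0]]]}}

```text
time: 30.12
tool_pos: [528.5, 69.7, 80.1]
tcp_rot: [-3.141, 0.0, 1.625]
contact_force: [0.4, -1.0, -0.3]
grip_width: 0.4
finger_force: 0.0
```

{"method": "play_rows", "body": {"rows": [[[0, 0, -0.03], [0, 0, 0]], [[0, 0, 0], [0, 0, 0]]]}}

```text
time: 30.38
tool_pos: [528.7, 69.9, 79.7]
tcp_rot: [3.141, 0.0, 1.626]
contact_force: [-0.9, -2.3, 3.4]
grip_width: 0.5
finger_force: 1.4
```

Lightly touched, the plate stands at 79.85 and 79.75 mm on the far side, against 82.0 at the pivot. That makes alpha about -0.002, so the left side is done, and beta about -0.02, so the near knob needs about 0.42 rad clockwise.

{"method": "play_rows", "body": {"rows": [[[0, 0, 1], [0, 0, 0]], [[0, 0, 1], [0, 0, 0]], [[0, 0, 0.9], [0, 0, 0]], [[0.04, -0.91, 0], [0, 0, 0]], [[0.04, -0.91, 0], [0, 0, 0]], [[0.04, -0.91, 0], [0, 0, 0]], [[0.04, -0.91, 0], [0, 0, 0]], [[0, 0, 0], [0, 0, 0]], [[0, 0, 0], [0, 0, 0]]], "hand": 1}}

```text
time: 31.5
tool_pos: [533.1, -38.3, 166.2]
tcp_rot: [-3.141, -0.001, 1.626]
contact_force: [0.2, 0.2, -0.5]
grip_width: 86.0
finger_force: 0.0
```

```bash
python3 - <<'E'
from edge import *
p=np.load("p1.npy"); print(get_obs()["tool_pos"],pt("KN",p),pt("KL",p))
E
```

```text
[533.13864919 -38.33477934 166.21928092] [533.51762495 -39.35502235 124.        ] [637.4301641   77.22644617 123.99389344]
```

{"method": "play_rows", "body": {"rows": [[[0, -0.05, -0.6], [0, 0, 0]], [[0, 0, -0.6], [0, 0, 0]], [[0, 0, -0.5], [0, 0, 0]], [[0, 0, -0.3], [0, 0, 0]], [[0, 0, 0], [0, 0, 0]]]}}

```text
time: 32.12
tool_pos: [533.0, -40.0, 105.8]
tcp_rot: [-3.141, -0.0, 1.626]
contact_force: [0.3, -0.4, -0.2]
grip_width: 91.7
finger_force: 0.0
```

{"method": "play_rows", "body": {"rows": [[[0, 0, 0], [0, 0, 0]], [[0, 0, 0], [0, 0, 0]], [[0, 0, 0], [0, 0, 0]], [[0, 0, 0], [0, 0, 0]], [[0, 0, 0], [0, 0, 0]], [[0, 0, 0], [0, 0, 0]]], "hand": -0.3}}

```text
time: 32.88
tool_pos: [533.5, -40.4, 106.4]
tcp_rot: [3.141, 0.0, 1.626]
contact_force: [0.1, 0.2, -1.6]
grip_width: 37.7
finger_force: 30.0
```

{"method": "play_rows", "body": {"rows": [[[0, 0, 0], [0, 0, -1]], [[0, 0, 0], [0, 0, -1]], [[0, 0, 0], [0, 0, -1]], [[0, 0, 0], [0, 0, 0]], [[0, 0, 0], [0, 0, 0]]]}}

```text
time: 33.5
tool_pos: [533.7, -40.4, 106.4]
tcp_rot: [3.141, -0.0, 1.209]
contact_force: [2.6, -0.3, -0.6]
grip_width: 37.2
finger_force: 30.0
```

{"method": "play_rows", "body": {"rows": [[[0, 0, 0], [0, 0, 0]], [[0, 0, 0], [0, 0, 0]], [[0, 0, 0], [0, 0, 0]], [[0, 0, 0], [0, 0, 0]], [[0, 0, 0.6], [0, 0, 0]], [[0, 0, 1], [0, 0, 0]], [[0, 0, 0.6], [0, 0, 0]]], "hand": 1}}

```text
time: 34.38
tool_pos: [533.6, -40.4, 173.7]
tcp_rot: [3.14, -0.0, 1.207]
contact_force: [1.0, 0.3, 0.2]
grip_width: 91.5
finger_force: 0.0
```

{"method": "play_rows", "body": {"rows": [[[-0.08, 0.9, 0], [0, 0, 1]], [[-0.08, 0.9, 0], [0, 0, 1]], [[0, 0, 0], [0, 0, 1]], [[0, 0, -0.5], [0, 0, 0]], [[0, 0, -0.9], [0, 0, 0]], [[0, 0, -0.8], [0, 0, 0]], [[0, 0, -0.6], [0, 0, 0]], [[0, 0, -0.15], [0, 0, 0]], [[0, 0, 0], [0, 0, 0]], [[0, 0, 0], [0, 0, 0]]], "hand": -1}}

```text
time: 35.62
tool_pos: [528.8, 13.5, 84.4]
tcp_rot: [3.141, 0.0, 1.625]
contact_force: [-0.1, -1.1, -0.5]
grip_width: 1.0
finger_force: 0.0
```

{"method": "play_rows", "body": {"rows": [[[0, 0, -0.04], [0, 0, 0]], [[0, 0, 0], [0, 0, 0]]]}}

```text
time: 35.88
tool_pos: [528.5, 13.7, 82.9]
tcp_rot: [3.141, 0.0, 1.626]
contact_force: [-0.3, 0.2, 0.6]
grip_width: 0.3
finger_force: 0.0
```

{"method": "play_rows", "body": {"rows": [[[0, 0, -0.03], [0, 0, 0]], [[0, 0, 0], [0, 0, 0]]]}}

```text
time: 36.12
tool_pos: [528.6, 13.7, 82.0]
tcp_rot: [3.141, 0.0, 1.626]
contact_force: [-0.9, -0.3, 1.9]
grip_width: 0.5
finger_force: 1.2
```

{"method": "play_rows", "body": {"rows": [[[0, 0, -0.02], [0, 0, 0]], [[0, 0, 0], [0, 0, 0]]]}}

```text
time: 36.38
tool_pos: [528.7, 13.7, 81.8]
tcp_rot: [3.141, 0.0, 1.626]
contact_force: [-1.7, 0.0, 6.9]
grip_width: 0.5
finger_force: 3.6
```

Here the surface is at 82.0, matching the pivot. Now the far-left corner, lightly.

{"method": "play_rows", "body": {"rows": [[[0, 0, 0.3], [0, 0, 0]], [[0, 0.95, 0], [0, 0, 0]], [[0, 0.95, 0], [0, 0, 0]], [[0, 0, -0.2], [0, 0, 0]], [[0, 0, -0.03], [0, 0, 0]], [[0, 0, 0], [0, 0, 0]]]}}

```text
time: 37.12
tool_pos: [528.5, 69.9, 83.1]
tcp_rot: [-3.141, 0.0, 1.625]
contact_force: [0.2, -0.7, 0.5]
grip_width: 0.7
finger_force: 0.0
```

{"method": "play_rows", "body": {"rows": [[[0, 0, -0.04], [0, 0, 0]], [[0, 0, 0], [0, 0, 0]]]}}

```text
time: 37.38
tool_pos: [528.5, 70.2, 82.0]
tcp_rot: [3.142, 0.0, 1.625]
contact_force: [-0.3, -0.2, -0.2]
grip_width: 0.2
finger_force: 0.0
```

{"method": "play_rows", "body": {"rows": [[[0, 0, -0.02], [0, 0, 0]], [[0, 0, 0], [0, 0, 0]]]}}

```text
time: 37.62
tool_pos: [528.6, 70.4, 81.7]
tcp_rot: [3.141, 0.0, 1.626]
contact_force: [0.1, -0.6, 2.6]
grip_width: 0.5
finger_force: 1.3
```

The plate is level within about 0.005 rad by touch. I back off and check by camera.

{"method": "play_rows", "body": {"rows": [[[0, 0, 0.8], [0, 0, 0]], [[0, 0, 1], [0, 0, 0]], [[0, 0, 1], [0, 0, 0]], [[0, 0, 1], [0, 0, 0]], [[0, 0, 1], [0, 0, 0]], [[-0.5, 0.9, 0.3], [0, 0, 0]], [[-0.5, 0.9, 0], [0, 0, 0]], [[-0.5, 0.9, 0], [0, 0, 0]], [[-0.5, 0.9, 0], [0, 0, 0]], [[-0.5, 0.9, 0], [0, 0, 0]], [[-0.5, 0.9, 0], [0, 0, 0]], [[-0.5, 0.9, 0], [0, 0, 0]]]}}

```text
time: 39.12
tool_pos: [422.8, 260.6, 234.3]
tcp_rot: [-3.142, -0.0, 1.626]
contact_force: [0.9, -0.5, -0.0]
grip_width: 0.4
finger_force: 0.0
```

{"method": "play_rows", "body": {"rows": [[[-0.6, 0.9, 0], [0, 0, 0]], [[-0.6, 0.9, 0], [0, 0, 0]], [[-0.6, 0.9, 0], [0, 0, 0]], [[-0.6, 0.9, 0], [0, 0, 0]], [[-0.6, 0.9, 0], [0, 0, 0]], [[-0.6, 0.9, 0], [0, 0, 0]], [[0, 0, 0], [0, 0, 0]], [[0, 0, 0], [0, 0, 0]]]}}

```text
time: 40.12
tool_pos: [315.6, 421.3, 234.3]
tcp_rot: [3.142, 0.001, 1.626]
contact_force: [0.1, -0.2, 0.0]
grip_width: 0.3
finger_force: 0.0
```

```bash
python3 - <<'E'
from edge import *
C={n:cam(n) for n in("scene","top")}
kn=dict(scene=cv((255,225),dict(KN=(168,38),KL=(240,187))),top=cv((265,145),dict(KN=(269,269),KL=(83,102))))
p=np.load("p1.npy"); p[3:5]=0; refine(C,SEG,kn,p)
save(C["top"],"end"); print(get_obs()["contact_force"],get_obs()["tool_pos"])
E
```

```text
pose [585.1  18.6] yaw 0.060 beta 0.0047 alpha -0.0216 off [0.27 0.42 0.12 0.55] std [0.0045 0.0054 0.0075] cw near -0.10 left 0.48
('scene', 'piv', 'lk') 40 med -0.02 mad 0.08
('scene', 'lk', 'far') 39 med 0.22 mad 0.06
('scene', 'far', 'nk') 39 med 0.02 mad 0.14
('scene', 'nk', 'piv') 38 med 0.18 mad 0.07
('top', 'piv', 'lk') 39 med 0.23 mad 0.13
('top', 'far', 'nk') 35 med 0.32 mad 0.15
('top', 'nk', 'piv') 36 med 0.33 mad 0.12
('top', 'lk', 'far') 40 med 0.31 mad 0.16
('top', 'B_nk', 'B_far') 39 med 0.28 mad 0.23
scene {'KN': [0.14, 0.21], 'KL': [0.12, 0.28]}
top {'KN': [0.18, 0.37], 'KL': [-0.07, 0.22]}
[-0.10642046 -0.12916747  0.38960031] [315.99616237 420.97023972 234.38594469]
```

View pics/end.png

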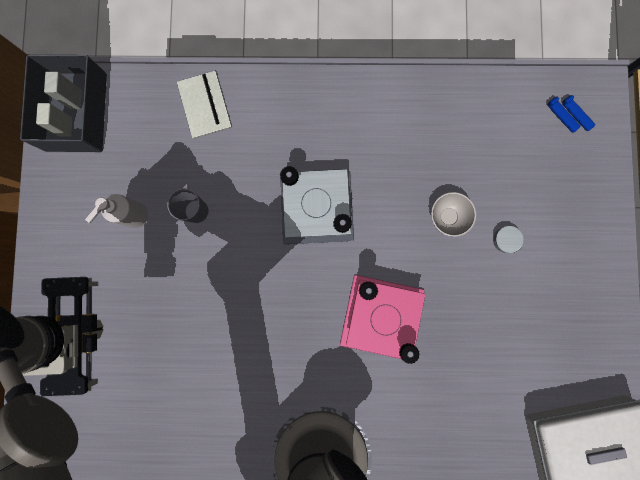

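The top view shows the dispenser, tumbler, bowl and tin at their starting pixels and the gripper clear of everything. The image fit leans about 0.02 rad more on the left-knob axis (alpha) than touch does, in the earlier view as well as now, so I take it as a fit bias. The contact heights at the pivot and two far points agree within 0.3 mm over 110 mm, so I hand in.

```bash
python3 -c "
from plant import bot; print(bot.close_job())"
```

```text
the job is handed in; nothing more can be done
None
```

I levelled the platform to within about 0.005 rad by fingertip contact heights and handed the job in, with the robot clear and the four things beside the stand unmoved; the camera fit read about 0.02 rad of lean, right at the limit, which I judged to be a fit bias, and the hand-in returned no verdict.

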